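# Load the wire feeder and hold its lid at the balance point

## Task

The wire feeder's lid has lost its stay. Lower the spool of aluminium wire with the blue flanges gently over the feeder's upright spindle until it sits fully home, only then letting go of it; then take the lid by its handle bar, swing it slowly up from its back-stop to the point where its weight balances over the hinge, and finish while still gripping the bar and holding the lid still there, so that the new stay can be clipped on. Do not let the lid drop either way, and leave everything else on the table where it is.

Things in the scene. Friction and masses are not known exactly. Their poses are not given: they have to be found in the camera images.
- spool_alu: the spool to load: two blue plastic flanges (62 mm diameter, 5 mm thick) with bright aluminium wire (54 mm diameter) between them, 55 mm high over all, about 0.2 kg, bore 19 mm right through; it stands upright on the table among two other spools, and any of the three may be in any of the three places. Origin: centre of its underside, z along its axis
- feeder: wire feeder, fixed to the table: blue open case 300 (its x) x 200 (its y) x 90 mm high, walls 4 mm; origin at the centre of its underside, x axis within 0.25 rad of world x. Spindle in its -x half; the drive unit with feed rolls fills the +x half from 27 mm past the middle, up to 66 mm high. The lid hinges on its +y top edge, 90 mm above the table
- spindle_seat (a point): centre of the seat on which the spool's underside rests when fully home, 26 mm above the table, on the axis of the upright steel spindle: 16 mm diameter, tapering to 7 mm over the last 14 mm, tip 64 mm above this point. Clear round it: case walls 71 mm off in feeder -x and 86 mm in -y, drive unit 100 mm off in +x. Axes as the feeder
- lid (a joint): lid angle (rad): 0 shut, grows as it opens; starts leaning back on its stop at 2.10. The hinge is almost free (friction under 0.01 N m): the lid falls shut from below the balance point and back on its stop from above it. It balances, centre of mass straight above the hinge, at 1.368, where it leans about 12 degrees past upright towards the case. Lid about 0.7 kg
- lid_hinge (a point): point on the hinge axis, middle of the lid's length. Axes turn with the lid: x along the hinge (as the feeder's x), -y from hinge to free edge in the lid's plane, z out of its outer face. The blue lid is 300 mm along the hinge, 194 mm from hinge to free edge, 30 mm deep (z 0 to 30 mm). Opening turns it about its -x axis
- lid_bar (a point): middle of the lid's black bow-handle bar: round, 12 mm diameter, parallel to the hinge, 120 mm between its legs; 230 mm from the hinge along the lid's -y and 15 mm along its z, its axis 36 mm beyond the lid's free edge, so fingers can straddle it from above, tool upright or along the lid. About 280 mm above the table at the start, 318 mm at balance. Axes as lid_hinge
- lid_cg (a point): the lid's centre of mass, 110 mm from the hinge along the lid's -y and 23 mm along its z; the lid balances when this point is straight above the hinge line
- spool_copper: bystander: spool of the same size with black flanges and copper-coloured wire, standing on the table; leave alone
- spool_flux: bystander: spool of the same size with yellow flanges and dark grey wire, standing on the table; leave alone
- stay: bystander: the new lid stay, a black and steel strut 180 mm long, 18 mm thick, lying on the table; leave alone
- magnet: bystander: orange arrow-shaped welding magnet, 92 mm wide, 16 mm high, lying flat; leave alone
- wire_brush: bystander: steel wire brush with a wooden handle, 240 mm long, 32 mm high; leave alone
- tip_jar: bystander: small amber jar with a red lid, 56 mm across, 60 mm high; leave alone
- pliers: bystander: red-handled pliers, 160 mm long, 15 mm high; leave alone
Things that resemble listed ones, but are neither listed nor needed, are in the scene too. Several things look just like the spool_alu: the one meant starts farthest from the robot's base.

How it is judged:
On the way:
1. the blue-flanged spool sits fully home on the spindle and is let go, the lid still leaning on its back-stop (horizontal distance between spool_alu and spindle_seat below 0.004 m and z of spool_alu in the frame of spindle_seat below 0.003 m and angle between spool_alu's own z axis and vertical below 0.06 rad and contact force between the fingers and spool_alu below 0.1 N and linear speed of spool_alu below 0.02 m/s and value of joint lid above 2 rad), for 0.2 s.
At the end, for the whole second after the job is handed in: the lid stands still (below 0.05 rad/s) within 0.06 rad of its balance point, its handle bar gripped in the fingers with more than 2 N; the blue-flanged spool is still fully home on the spindle (within 3 mm of the seat, 4 mm of the axis, upright within 0.06 rad), at rest and not touched (value of joint lid between 1.308 and 1.428 rad and velocity of joint lid between -0.05 and 0.05 rad/s and contact force between the fingers and lid_c10 above 2 N and horizontal distance between spool_alu and spindle_seat below 0.004 m and z of spool_alu in the frame of spindle_seat below 0.003 m and angle between spool_alu's own z axis and vertical below 0.06 rad and contact force between the fingers and spool_alu below 0.1 N and linear speed of spool_alu below 0.02 m/s); the arm keeps its last pose, push and grip.
It fails at once if the lid is let drop or flung (faster than 2.5 rad/s) or falls in over the case (below 0.9 rad) (velocity of joint lid above 2.5 rad/s or velocity of joint lid below -2.5 rad/s or value of joint lid below 0.9 rad).
It fails at once if the spool is dropped down the spindle instead of lowered (faster than 0.4 m/s on the spindle) (horizontal distance between spool_alu and spindle_seat below 0.006 m and z of spool_alu in the frame of spindle_seat below 0.06 m and linear speed of spool_alu above 0.4 m/s).
It fails at once if another thing on the table is moved by more than 30 mm (distance of any of spool_copper, spool_flux, stay, magnet, wire_brush, tip_jar, pliers from where it was at the start of the episode above 0.03 m).
It also fails if it takes over 69 s, if anything falls off the work surface, if the arm or the gripper's body presses on something with over 40 N, if the wrist force passes 120 N, or if a joint passes its speed limit or range.

## Robot

A 7-joint arm with a two-finger parallel gripper is mounted at the origin on the work surface. World frame = base frame: x ahead of the robot, y to its left, z up, the work surface at z = 0. Lengths are in m, angles in rad, forces in N, time in s.
With the tool pointing down it reaches from about 0.4 to 0.85 m from the base axis. Payload 10.4 kg.
Tool frame: the origin (TCP) lies on the centre line of the jaws, within the pads' length; the fingertips stand 11 mm ahead of it and the grasp point (between the pads) lies 8 mm behind it (tip_reach is the distance from the TCP to the fingertips, in m); z points along the fingers, y is the line along which they close (so a half turn about z gives the same grasp; the last joint's range is limited). The gripper opens to 85 mm and grips with 20 to 120 N. Pads are 22 mm wide; open, the fingers measure 114 mm over their backs; the gripper's body (76 mm by 85 mm) begins 54 mm behind the grasp point. The pads swing forward as they close: fully open they stand 13 mm farther back than shut.
Start: joints at [-1.195, 0.332, -0.065, 1.46, 0.022, 1.35, -0.088], TCP at [0.243, 0.576, 0.242] pointing down, gripper open.
Joint ranges: [-2.6, 2.6], [-0.5, 2.12], [-1.47, 1.34], [0.16, 2.42], [-1.27, 4.41], [0.06, 2.06], [-2.6, 2.6]. Speed limits (rad/s): [2.22, 2.22, 2.79, 2.79, 3.14, 3.14, 3.14].

## Interface

Orientations are given as a unit quaternion [x, y, z, w].
In Python, from workcell import get_obs, camera, hand_in, tip_reach gives the robot as it stands. The module is installed in compiled form; this text tells all that it offers.
- The arm moves only by the tool move_arm, never from a script. Its argument "plan" is a list of rows, each an object with "delta_pos": the shift along the tool's x, y, z in shares of 0.5 m (1.0 is 0.5 m), a list of three; "turn": the turn, a rotation vector about the tool's x, y, z in a scale on which 1.0 is 4 rad, a list of three; "fingers": the closure, from 0 (fully open) to 1 (shut). A call has 1 to 12 rows; each row is the pose to reach, as a shift and turn from the pose commanded when the call began, along the tool's axes at that moment; what a row does not reach only later rows make up. A row lasts 1/8 s, in which the tool goes at most 62.5 mm and 10.7 degrees, less where a joint would pass 70% of its speed; a pose out of reach is approached as far as the arm can. A call with a gripper value outside its range is refused whole. The fingers move at their own pace and stop on an object; "force" is the grip in N (left out, the last holds). Time passes only in rows, so rows that repeat a pose let the fingers close. It gives the time, the measured TCP pose, the force, the opening and the grip force at its end, in the units of the state.
- get_obs(): the state, without advancing time (a new reading comes with each control period).
- camera(name): name is "scene" or "side" or "wrist"; returns a dict with "color" (420x560x3 uint8, red, green, blue), "range_z" (420x560 float32, m along the optical axis (not along the pixel's ray), 0 where there is no reading), "fx", "fy", "cx", "cy" (pixels), "k1" (the pictures are not rectified: a ray, as slopes to the right and down, at radius r is drawn at 1 + k1 r^2 times it, then the intrinsics apply), "R" (3x3) and "t" (3): a world point X has camera coordinates R X + t; the wrist camera has in their place "tool_from_camera" (4x4, takes a point from camera to tool coordinates, whose origin is the TCP and whose axes are the flange's). Camera axes: x right, y down, z forward; pixel columns grow to the right and rows downward; lengths in m; the calibration is good to about 2 mm. A picture is of the moment at which its call begins: read the wrist's pose just before it.
- hand_in(): hands the job in; it is judged then, once.
The state is a dict: "clock": time; "joint_pos": joint angles; "joint_velocities": joint speeds; "tau": joint torques, N m; "position": TCP position; "ee_rot": TCP orientation; "ft_force": force on the tool from outside, world axes, zero at the start; "torque": the same for the moment, N m; "grip_width": opening from 0.0 (shut) to 1.0 (fully open); "grasp_force": force on a finger pad.
Only numpy, scipy, OpenCV 4.12 (cv2) and the standard library are available. Lean on these libraries where they do the work, as an engineer would, in place of code of your own. Each camera call takes 0.05 s, during which the arm holds its last target. There are 200 camera calls.

## Working session

There is one attempt and no reset: what is moved stays moved. The work goes in short steps, Python scripts to look and compute and a tool call to move; the robot and the scene stay as the last step left them, time stands still between calls to the robot, and variables do not carry over. Pictures are saved under pics/ and viewed, at most 10 in all, crops included, and the job is handed in when it is done.

Besides the shell and the picture viewer there is one more tool, called after "Request:" as name(argument=value, ...) on one line, values as JSON. move_arm: Moves the arm, as the interface text tells. Its arguments: {"type":"object","properties":{"plan":{"type":"array","items":{"type":"object","properties":{"delta_pos":{"type":"array","items":{"type":"number"}},"turn":{"type":"array","items":{"type":"number"}},"fingers":{"type":"number"}}}},"force":{"type":"number"}},"required":["plan"]}

```bash
mkdir -p pics; cat > h.py <<'E'
import numpy as np, cv2
from scipy.spatial.transform import Rotation as Ro
from workcell import get_obs, camera, hand_in, tip_reach
def pts(c, o=None):
    d=c["range_z"]; v,u=np.mgrid[:d.shape[0],:d.shape[1]].astype(float)
    K=np.array([[c["fx"],0,c["cx"]],[0,c["fy"],c["cy"]],[0,0,1]])
    xy=cv2.undistortPointsIter(np.stack([u.ravel(),v.ravel()],1)[:,None],K,np.array([c["k1"],0,0,0,0.]),None,None,(3,50,1e-9))[:,0]
    P=np.c_[xy,np.ones(len(xy))]*d.ravel()[:,None]
    if "R" in c: W=(P-c["t"])@c["R"]
    else:
        T=c["tool_from_camera"]; W=P@T[:3,:3].T+T[:3,3]
        W=Ro.from_quat(o["ee_rot"]).apply(W)+o["position"]
    W[d.ravel()==0]=np.nan
    return W.reshape(d.shape+(3,))
def save(c,n): cv2.imwrite("pics/"+n+".png",c["color"][:,:,::-1])
E
python3 - <<'E'
from h import *
o=get_obs(); print({k:np.round(v,3) for k,v in o.items()},tip_reach)
ims=[]
for n in ["scene","side","wrist"]:
    c=camera(n); np.savez(n+".npz",W=pts(c,o),**c); save(c,n)
    if n!="wrist": print(n,-c["R"].T@c["t"])
E
```

```text
{'clock': np.float64(0.0), 'joint_pos': array([-1.195,  0.333, -0.065,  1.461,  0.022,  1.35 , -0.089]), 'joint_velocities': array([ 0.   ,  0.002,  0.   ,  0.   ,  0.   , -0.001, -0.001]), 'tau': array([-0.0000e+00, -6.2546e+01,  4.9000e-02, -3.9159e+01,  1.6000e-02,
        1.0000e-02,  0.0000e+00]), 'position': array([0.243, 0.576, 0.242]), 'ee_rot': array([ 0.198,  0.98 , -0.001, -0.   ]), 'ft_force': array([-0.086, -0.217,  0.292]), 'torque': array([0.036, 0.015, 0.025]), 'grasp_force': np.float64(0.0), 'grip_width': np.float64(1.001)} 0.011
scene [1.06218503 0.17325122 1.07846383]
side [ 0.02534594 -0.70204421  0.68466602]
```

View pics/scene.png

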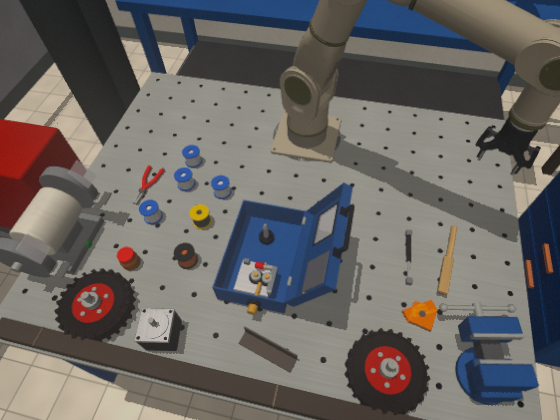

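View pics/side.png

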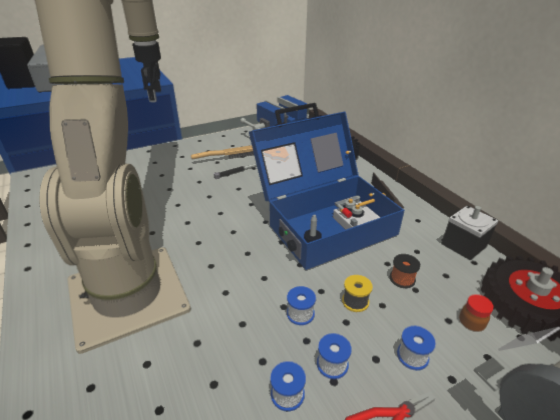

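The scene view shows four blue spools at about (191,155), (184,178), (220,186) and (150,211). The spindle is at (266,232), and the lid leans back at (330,250) with its bar near (345,230).

```bash
python3 - <<'E'
from h import *
for n in ["scene","side"]:
    z=np.load(n+".npz"); W=z["W"]; hsv=cv2.cvtColor(z["color"],cv2.COLOR_RGB2HSV)
    H,S,V=[hsv[...,i] for i in range(3)]
    for nm,m in [("blue",(H>100)&(H<130)&(S>120)),("yel",(H>20)&(H<32)&(S>150))]:
        m=m&(W[...,2]>.045)&(W[...,2]<.065)
        k,l,st,ce=cv2.connectedComponentsWithStats(m.astype(np.uint8))
        for i in range(1,k):
            if st[i,4]>60:
                P=W[l==i]
                x,y=P[:,0],P[:,1]; 
                # circle on outer hull (ray-based at z=.055)
                (cx,cy),r=cv2.minEnclosingCircle(P[:,:2].astype(np.float32))
                print(n,nm,ce[i].round(),st[i,4],"circ",round(cx,4),round(cy,4),round(r,4),"z",np.median(P[:,2]).round(4),"d",np.hypot(cx,cy).round(3))
z=np.load("scene.npz");W=z["W"]
# spindle
m=(W[...,2]>.045)&(W[...,2]<.1)
v,u=np.mgrid[:420,:560]
s=m&(abs(u-266)<12)&(abs(v-230)<20)
print("spindle scene",np.c_[u[s],v[s],W[s].round(3)][::6])
z=np.load("side.npz");W=z["W"]
s=(W[...,2]>.035)&(W[...,2]<.1)&(abs(u-313)<9)&(abs(v-226)<16)
print("spindle side",np.c_[u[s],v[s],W[s].round(3)][::6])
for n in ["scene","side"]:
    W=np.load(n+".npz")["W"]
    # highest lid points
    m=(W[...,2]>.268)&(W[...,2]<.33)&(W[...,0]>.3)&(W[...,0]<.8)&(W[...,1]>-.2)&(W[...,1]<.4)
    P=W[m]; print(n,len(P)); 
    if len(P): print(np.c_[u[m],v[m],P.round(3)][::max(1,len(P)//25)])
    # case rim at z~.09
    m=(abs(W[...,2]-.09)<.004)&(W[...,0]>.25)&(W[...,0]<.85)&(abs(W[...,1])<.35)
    P=W[m]; print("rim",len(P)); print(cv2.minAreaRect(P[:,:2].astype(np.float32)))
    print(np.c_[u[m],v[m],P.round(3)][::max(1,len(P)//30)])
E
```

```text
scene blue [214.  15.] 751 circ -0.6495 -0.6054 0.4877 z 0.0551 d 0.888
scene blue [414.  37.] 521 circ -0.6536 0.3664 0.2828 z 0.055 d 0.749
scene blue [190. 151.] 152 circ 0.2129 -0.3778 0.0311 z 0.0558 d 0.434
scene blue [183. 174.] 178 circ 0.32 -0.3681 0.031 z 0.0555 d 0.488
scene blue [220. 182.] 182 circ 0.3238 -0.2325 0.0308 z 0.0553 d 0.399
scene blue [148. 207.] 210 circ 0.4706 -0.4252 0.0316 z 0.0554 d 0.634
scene blue [282. 213.] 127 circ 0.4026 -0.0127 0.0735 z 0.0539 d 0.403
scene yel [199. 212.] 233 circ 0.4538 -0.2613 0.0325 z 0.0556 d 0.524
side blue [165.  95.] 84 circ 0.3806 1.1181 0.0414 z 0.0573 d 1.181
side blue [137. 100.] 117 circ 0.2529 1.1238 0.0484 z 0.0572 d 1.152
side blue [ 24. 116.] 282 circ -0.1868 1.1173 0.0867 z 0.0563 d 1.133
side blue [323. 197.] 509 circ 0.5651 0.0458 0.14 z 0.0553 d 0.567
side blue [382. 207.] 106 circ 0.6985 -0.0496 0.0441 z 0.0557 d 0.7
side blue [351. 239.] 542 circ 0.5496 -0.1203 0.1484 z 0.0551 d 0.563
side blue [301. 298.] 463 circ 0.3252 -0.2344 0.0312 z 0.0565 d 0.401
side blue [418. 340.] 640 circ 0.4697 -0.4274 0.0316 z
[... 7740 characters left out ...]
 9.30e-02]
 [ 2.80e+02  2.13e+02  4.03e-01  1.10e-02  9.20e-02]
 [ 3.86e+02  2.16e+02  6.40e-01 -1.27e-01  9.20e-02]
 [ 4.58e+02  2.18e+02  7.97e-01 -2.21e-01  9.40e-02]
 [ 3.74e+02  2.21e+02  6.02e-01 -1.27e-01  8.90e-02]
 [ 4.58e+02  2.23e+02  7.87e-01 -2.31e-01  8.90e-02]
 [ 3.55e+02  2.26e+02  5.45e-01 -1.22e-01  9.00e-02]
 [ 4.86e+02  2.27e+02  8.31e-01 -2.78e-01  9.20e-02]
 [ 4.70e+02  2.29e+02  7.92e-01 -2.64e-01  9.00e-02]
 [ 4.71e+02  2.31e+02  7.93e-01 -2.67e-01  8.60e-02]
 [ 3.43e+02  2.33e+02  5.05e-01 -1.27e-01  8.60e-02]
 [ 3.29e+02  2.36e+02  4.65e-01 -1.26e-01  9.10e-02]
 [ 3.18e+02  2.40e+02  4.32e-01 -1.27e-01  9.20e-02]
 [ 3.10e+02  2.44e+02  4.11e-01 -1.27e-01  8.80e-02]]
```

```bash
python3 - <<'E'
from h import *
a=cv2.imread("pics/scene.png")[170:320,200:370];b=cv2.imread("pics/side.png")[90:270,240:410]
a=cv2.resize(a,None,fx=2.3,fy=2.3);b=cv2.resize(b,None,fx=2.3,fy=2.3)
h=max(a.shape[0],b.shape[0]);o=np.zeros((h,a.shape[1]+b.shape[1],3),np.uint8);o[:a.shape[0],:a.shape[1]]=a;o[:b.shape[0],a.shape[1]:]=b
cv2.imwrite("pics/crop.png",o)
E
```

```text
(no output)
```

View pics/crop.png

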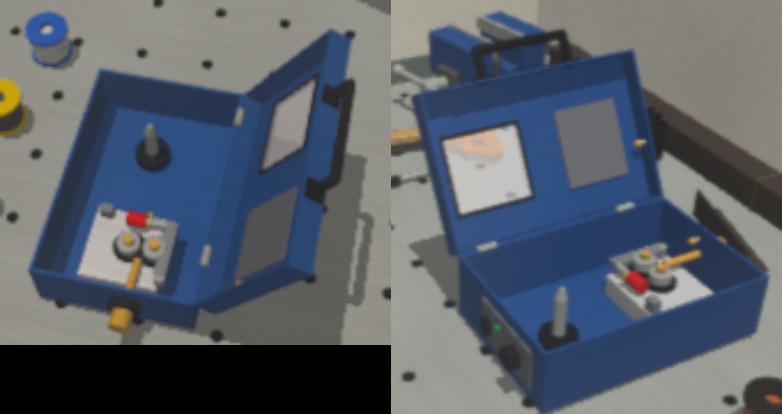

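The crop confirms the upright spindle, with its tip at (150,130) in the left part, and the black bow handle along the lid's far edge. The target spool is at (.470,-.426), the farthest at 0.634 m. The spindle is at about (.475,-.036), and the bar is at x .49–.61, y .20, z .282. I'll move above the pick point, going high over the lid.

```bash
cat >> h.py <<'E'
def to(*ts, yaw=None):
    "print tool-axis shift to each world target, and turn to upright tool with its y at world angle yaw"
    o=get_obs(); R=Ro.from_quat(o["ee_rot"])
    for t in ts: print("d",R.inv().apply(np.array(t)-o["position"]).round(4))
    y=R.apply([0,1,0]); a=np.arctan2(y[1],y[0]) if yaw is None else yaw
    Y=np.array([np.cos(a),np.sin(a),0]);Z=np.array([0,0,-1.]);X=np.cross(Y,Z)
    print("turn",(R.inv()*Ro.from_matrix(np.c_[X,Y,Z])).as_rotvec().round(4))
E
python3 -c "
from h import *
to([.3,.5,.42],[.42,.25,.43],[.5,0,.43],[.48,-.3,.35],[.47,-.426,.25])"
```

```text
d [-0.0823 -0.0477 -0.1783]
d [-0.29   -0.2314 -0.188 ]
d [-0.4608 -0.4307 -0.1878]
d [-0.5589 -0.7149 -0.1075]
d [-0.5986 -0.8348 -0.0074]
turn [-0.0011  0.      0.    ]
```

The rows are not in the units I measure in: shifts go in shares of 0.5 m and turns go in shares of 4 rad. I convert before sending: -0.46 m / 0.5 = -0.92, -0.43 m / 0.5 = -0.86.

Request:
move_arm(plan=[{"delta_pos": [-0.06, -0.04, -0.12], "turn": [0, 0, 0], "fingers": 0}, {"delta_pos": [-0.12, -0.07, -0.24], "turn": [0, 0, 0], "fingers": 0}, {"delta_pos": [-0.16, -0.096, -0.356], "turn": [0, 0, 0], "fingers": 0}, {"delta_pos": [-0.24, -0.16, -0.36], "turn": [0, 0, 0], "fingers": 0}, {"delta_pos": [-0.32, -0.23, -0.366], "turn": [0, 0, 0], "fingers": 0}, {"delta_pos": [-0.4, -0.31, -0.37], "turn": [0, 0, 0], "fingers": 0}, {"delta_pos": [-0.5, -0.38, -0.376], "turn": [0, 0, 0], "fingers": 0}, {"delta_pos": [-0.58, -0.462, -0.376], "turn": [0, 0, 0], "fingers": 0}, {"delta_pos": [-0.66, -0.554, -0.376], "turn": [0, 0, 0], "fingers": 0}, {"delta_pos": [-0.74, -0.646, -0.376], "turn": [0, 0, 0], "fingers": 0}, {"delta_pos": [-0.83, -0.74, -0.376], "turn": [0, 0, 0], "fingers": 0}, {"delta_pos": [-0.92, -0.86, -0.376], "turn": [0, 0, 0], "fingers": 0}])

```text
clock: 1.65
position: [0.4962, 0.0138, 0.4301]
ee_rot: [0.198, 0.98, 0.0, -0.0]
ft_force: [0.9, 0.1, -0.0]
grip_width: 0.999
grasp_force: 0.0
```

```bash
python3 -c "
from h import *
o=get_obs();c=camera('wrist');save(c,'w0');np.savez('w0.npz',W=pts(c,o),**c);print(o['clock'],o['joint_pos'].round(2),o['position'])
to([.48,-.3,.35],[.47,-.426,.25])"
```

```text
1.65 [-0.57 -0.01  0.46  1.46  0.    1.68  1.06] [0.49618278 0.01375642 0.43009265]
d [-0.1054 -0.2858  0.0812]
d [-0.1462 -0.4052  0.1815]
turn [-0.002   0.0019  0.    ]
```

View pics/w0.png

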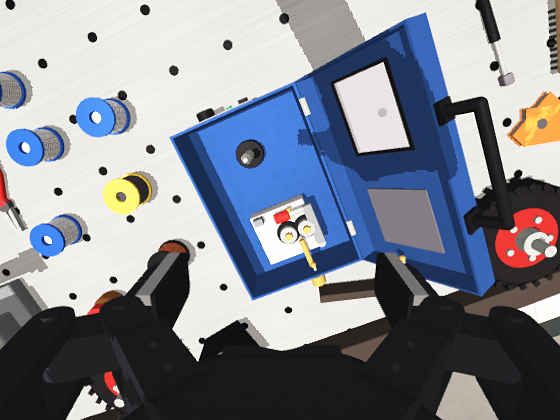

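The wrist view shows the spindle at (248,153), the bar as a black bow around (480,160), and the target spool at about (50,235). Now I'll measure the spindle, rim and bar from it.

```bash
python3 - <<'E'
from h import *
z=np.load("w0.npz");W=z["W"];v,u=np.mgrid[:420,:560]
near=(abs(u-250)<22)&(abs(v-153)<22)
for a,b in [(.08,.1),(.05,.08),(.027,.05)]:
    P=W[near&(W[...,2]>a)&(W[...,2]<b)]
    print(a,len(P),P[:,:2].min(0).round(4),P[:,:2].max(0).round(4),np.median(P,0).round(4))
D=W[near&(abs(W[...,2]-.026)<.002)];print("seat disc?",len(D),D.min(0).round(4),D.max(0).round(4))
hsv=cv2.cvtColor(z["color"],cv2.COLOR_RGB2HSV);dark=hsv[...,2]<70
m=dark&(u>430)&(u<525)&(v>80)&(v<240)&(W[...,2]>.22)&(W[...,2]<.32)
P=W[m];print("bar",len(P));
for x in np.arange(.48,.625,.01):
    q=P[(abs(P[:,0]-x)<.005)]
    if len(q): 
        t=q[q[:,2]>q[:,2].max()-.012]
        print(x.round(2),t[:,1].min().round(4),t[:,1].max().round(4),q[:,2].max().round(4))
m=(abs(W[...,2]-.09)<.003)&(W[...,0]>.38)&(W[...,0]<.72)&(W[...,1]>-.14)&(W[...,1]<.08)
P=W[m];r=cv2.minAreaRect(P[:,:2].astype(np.float32));print(r)
B=P[P[:,1]<-.115];print("-y wall",np.polyfit(B[:,0],B[:,1],1),len(B))
E
```

```text
0.08 70 [ 0.4697 -0.043 ] [ 0.483  -0.0298] [ 0.476  -0.0355  0.0857]
0.05 42 [ 0.4689 -0.044 ] [ 0.4839 -0.0288] [ 0.4733 -0.031   0.071 ]
0.027 154 [ 0.4548 -0.0585] [ 0.4995 -0.0134] [ 0.4738 -0.0338  0.0276]
seat disc? 452 [ 0.4532 -0.0598  0.0243] [ 0.5008 -0.0134  0.028 ]
bar 3220
0.48 0.1746 0.1942 0.2605
0.49 0.1911 0.2064 0.2884
0.5 0.1943 0.2067 0.2889
0.51 0.196 0.2066 0.2885
0.52 0.1959 0.2066 0.2887
0.53 0.1958 0.2073 0.2894
0.54 0.1963 0.2063 0.2891
0.55 0.1959 0.2063 0.2884
0.56 0.196 0.2067 0.2886
0.57 0.1954 0.2078 0.2887
0.58 0.1959 0.2072 0.2889
0.59 0.1956 0.2074 0.289
0.6 0.195 0.2076 0.2887
0.61 0.1921 0.2057 0.289
0.62 0.1936 0.2025 0.2861
((0.5522345304489136, -0.023857034742832184), (0.20769645273685455, 0.3020298182964325), 89.99761962890625)
-y wall [-0.00371671 -0.12227364] 605
```

Converted, -0.405 m / 0.5 = -0.81, -0.38 m / 0.5 = -0.76.

Request:
move_arm(plan=[{"delta_pos": [-0.06, -0.12, 0], "turn": [0, 0, 0], "fingers": 0}, {"delta_pos": [-0.1, -0.24, 0.02], "turn": [0, 0, 0], "fingers": 0}, {"delta_pos": [-0.14, -0.35, 0.06], "turn": [0, 0, 0], "fingers": 0}, {"delta_pos": [-0.18, -0.46, 0.11], "turn": [0, 0, 0], "fingers": 0}, {"delta_pos": [-0.21, -0.57, 0.16], "turn": [0, 0, 0], "fingers": 0}, {"delta_pos": [-0.24, -0.67, 0.24], "turn": [0, 0, 0], "fingers": 0}, {"delta_pos": [-0.27, -0.76, 0.3], "turn": [0, 0, 0], "fingers": 0}, {"delta_pos": [-0.292, -0.81, 0.38], "turn": [0, 0, 0], "fingers": 0}, {"delta_pos": [-0.292, -0.81, 0.46], "turn": [0, 0, 0], "fingers": 0}, {"delta_pos": [-0.292, -0.81, 0.46], "turn": [0, 0, 0], "fingers": 0}])

```text
clock: 2.95
position: [0.472, -0.413, 0.1974]
ee_rot: [0.198, 0.98, 0.001, -0.003]
ft_force: [0.5, -0.7, 0.4]
grip_width: 1.0
grasp_force: 0.0
```

```bash
python3 - <<'E'
from h import *
o=get_obs();c=camera('wrist');save(c,'w1');W=pts(c,o);print(o['clock'],o['joint_pos'].round(2),o['position'])
hsv=cv2.cvtColor(c["color"],cv2.COLOR_RGB2HSV)
m=(hsv[...,0]>95)&(hsv[...,0]<130)&(hsv[...,1]>110)&(abs(W[...,2]-.055)<.004)
k,l,st,ce=cv2.connectedComponentsWithStats(m.astype(np.uint8))
for i in range(1,k):
    if st[i,4]>300: print(ce[i],st[i,4],cv2.minEnclosingCircle(W[l==i][:,:2].astype(np.float32)),np.median(W[l==i][:,2]))
to([.470,-.4262,.035])
E
```

```text
2.95 [ 0.06  0.45  0.78  1.55 -0.32  1.29  2.06] [ 0.47197913 -0.41304111  0.19735478]
[257.69117647  16.04648956] 2108 ((0.3251199722290039, -0.36988306045532227), 0.030176972970366478) 0.055481526558296065
[265.47943087 196.11599134] 3233 ((0.471407026052475, -0.4272182881832123), 0.030994046479463577) 0.055548888680848285
d [-0.0024 -0.0129  0.1649]
turn [ 0.0005 -0.002   0.    ]
```

Request:
move_arm(plan=[{"delta_pos": [0, 0, 0], "turn": [0, 0, 0], "fingers": 0}, {"delta_pos": [0, 0, 0], "turn": [0, 0, 0], "fingers": 0}, {"delta_pos": [0, 0, 0], "turn": [0, 0, 0], "fingers": 0}])

```text
clock: 3.38
position: [0.4736, -0.4142, 0.2013]
ee_rot: [0.198, 0.98, -0.0, 0.001]
ft_force: [-0.1, -0.5, -0.1]
grip_width: 1.0
grasp_force: 0.0
```

```bash
python3 - <<'E'
from h import *
o=get_obs();c=camera('wrist');W=pts(c,o);print(o['clock'],o['joint_velocities'].round(3),o['position'])
hsv=cv2.cvtColor(c["color"],cv2.COLOR_RGB2HSV)
m=(hsv[...,0]>95)&(hsv[...,0]<130)&(hsv[...,1]>110)&(abs(W[...,2]-.055)<.004)
k,l,st,ce=cv2.connectedComponentsWithStats(m.astype(np.uint8))
for i in range(1,k):
    if st[i,4]>300: print(ce[i],st[i,4],cv2.minEnclosingCircle(W[l==i][:,:2].astype(np.float32)),np.median(W[l==i][:,2]))
to([.471,-.427,.035])
E
```

```text
3.375 [ 0.002  0.006 -0.     0.005 -0.001 -0.004 -0.   ] [ 0.47362459 -0.41422892  0.20127066]
[258.86119874  14.15141956] 1902 ((0.3250430226325989, -0.3703129291534424), 0.030033808201551437) 0.05548635458779674
[266.17561592 191.71225521] 3166 ((0.4714086353778839, -0.4270642101764679), 0.03094872646033764) 0.05554355702872872
d [-0.0025 -0.0128  0.166 ]
turn [ 0.0001  0.0011 -0.    ]
```

Converted, 0.166 m / 0.5 = 0.332, 0.15 m / 0.5 = 0.3.

Request:
move_arm(plan=[{"delta_pos": [-0.006, -0.026, 0.08], "turn": [0, 0, 0], "fingers": 0}, {"delta_pos": [-0.006, -0.026, 0.16], "turn": [0, 0, 0], "fingers": 0}, {"delta_pos": [-0.006, -0.026, 0.24], "turn": [0, 0, 0], "fingers": 0}, {"delta_pos": [-0.006, -0.026, 0.3], "turn": [0, 0, 0], "fingers": 0}, {"delta_pos": [-0.006, -0.026, 0.332], "turn": [0, 0, 0], "fingers": 0}, {"delta_pos": [-0.006, -0.026, 0.332], "turn": [0, 0, 0], "fingers": 0}, {"delta_pos": [-0.006, -0.026, 0.332], "turn": [0, 0, 0], "fingers": 0}])

```text
clock: 4.3
position: [0.4715, -0.428, 0.0357]
ee_rot: [0.198, 0.98, -0.0, 0.001]
ft_force: [0.1, -0.6, -0.2]
grip_width: 1.003
grasp_force: 0.0
```

```bash
python3 - <<'E'
from h import *
to([.471,-.427,.035])
E
```

```text
d [0.0009 0.0007 0.0007]
turn [-0.0004  0.0019  0.    ]
```

Request:
move_arm(plan=[{"delta_pos": [0, 0, 0], "turn": [0, 0, 0], "fingers": 0.5}, {"delta_pos": [0, 0, 0], "turn": [0, 0, 0], "fingers": 0.5}, {"delta_pos": [0, 0, 0], "turn": [0, 0, 0], "fingers": 0.6}, {"delta_pos": [0, 0, 0], "turn": [0, 0, 0], "fingers": 0.8}, {"delta_pos": [0, 0, 0], "turn": [0, 0, 0], "fingers": 0.8}, {"delta_pos": [0, 0, 0], "turn": [0, 0, 0], "fingers": 0.8}], force=40)

```text
clock: 5.05
position: [0.4714, -0.4279, 0.0358]
ee_rot: [0.198, 0.98, -0.0, 0.001]
ft_force: [-2.0, 2.6, 9.1]
grip_width: 0.703
grasp_force: 41.0
```

Converted, -0.14 m / 0.5 = -0.28, -0.12 m / 0.5 = -0.24.

Request:
move_arm(plan=[{"delta_pos": [0, 0, -0.04], "turn": [0, 0, 0], "fingers": 0.8}, {"delta_pos": [0, 0, -0.1], "turn": [0, 0, 0], "fingers": 0.8}, {"delta_pos": [0, 0, -0.18], "turn": [0, 0, 0], "fingers": 0.8}, {"delta_pos": [0, 0, -0.24], "turn": [0, 0, 0], "fingers": 0.8}, {"delta_pos": [0, 0, -0.28], "turn": [0, 0, 0], "fingers": 0.8}, {"delta_pos": [0, 0, -0.28], "turn": [0, 0, 0], "fingers": 0.8}])

```text
clock: 5.8
position: [0.4714, -0.4278, 0.1758]
ee_rot: [0.198, 0.98, -0.0, 0.001]
ft_force: [-0.2, -0.2, -2.7]
grip_width: 0.694
grasp_force: 43.6
```

```bash
python3 - <<'E'
from h import *
for n in ["side","wrist"]:
    o=get_obs();c=camera(n);save(c,n+"2")
    W=pts(c,o);hsv=cv2.cvtColor(c["color"],cv2.COLOR_RGB2HSV)
    m=(hsv[...,0]>95)&(hsv[...,0]<130)&(hsv[...,1]>110)&(np.hypot(W[...,0]-o["position"][0],W[...,1]-o["position"][1])<.05)&(W[...,2]>.1)
    P=W[m];print(n,len(P),P.min(0),P.max(0))
a=cv2.imread("pics/side2.png")[150:400,280:560];b=cv2.imread("pics/wrist2.png")
a=cv2.resize(a,(400,357));b=cv2.resize(b,(400,300))
p=np.zeros((357,800,3),np.uint8);p[:357,:400]=a;p[:300,400:]=b;cv2.imwrite("pics/c2.png",p)
print(o["position"],o["grip_width"],o["grasp_force"])
to([.4765,-.0365,.24],yaw=np.pi/2)
E
```

```text
side 567 [ 0.43977167 -0.45905806  0.14066048] [ 0.49361181 -0.39742857  0.23558657]
wrist 16295 [ 0.44007276 -0.45747207  0.13862541] [ 0.50215092 -0.38181969  0.24793091]
[ 0.47096999 -0.42724636  0.17425812] 0.6967700706343148 43.583069052547216
d [ 0.1462  0.3621 -0.0663]
turn [ 0.0008 -0.001  -0.3986]
```

View pics/c2.png

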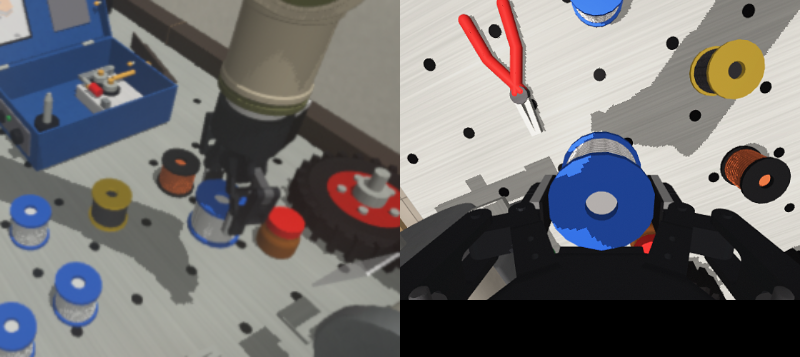

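The spool hangs centred between the pads (wrist view, around (600,200)) and clear of the table. Now I'll carry it above the spindle.

Converted, 0.362 m / 0.5 = 0.724, 0.14 m / 0.5 = 0.28, -0.4 rad / 4 = -0.1.

Request:
move_arm(plan=[{"delta_pos": [0.02, 0.06, -0.06], "turn": [0, 0, -0.0125], "fingers": 0.8}, {"delta_pos": [0.06, 0.15, -0.09], "turn": [0, 0, -0.025], "fingers": 0.8}, {"delta_pos": [0.1, 0.24, -0.11], "turn": [0, 0, -0.0375], "fingers": 0.8}, {"delta_pos": [0.136, 0.336, -0.12], "turn": [0, 0, -0.05], "fingers": 0.8}, {"delta_pos": [0.176, 0.432, -0.13], "turn": [0, 0, -0.0625], "fingers": 0.8}, {"delta_pos": [0.216, 0.528, -0.13], "turn": [0, 0, -0.075], "fingers": 0.8}, {"delta_pos": [0.25, 0.62, -0.13], "turn": [0, 0, -0.0875], "fingers": 0.8}, {"delta_pos": [0.28, 0.69, -0.13], "turn": [0, 0, -0.1], "fingers": 0.8}, {"delta_pos": [0.292, 0.724, -0.13], "turn": [0, 0, -0.1], "fingers": 0.8}, {"delta_pos": [0.292, 0.724, -0.13], "turn": [0, 0, -0.1], "fingers": 0.8}, {"delta_pos": [0.292, 0.724, -0.13], "turn": [0, 0, -0.1], "fingers": 0.8}])

```text
clock: 7.28
position: [0.4766, -0.0381, 0.2387]
ee_rot: [-0.0, 1.0, -0.0, -0.001]
ft_force: [0.1, -0.4, -1.7]
grip_width: 0.699
grasp_force: 44.1
```

```bash
cat >> h.py <<'E'
def spool():
    "top flange centre, tilt in the wrist view"
    o=get_obs();c=camera("wrist");W=pts(c,o);hsv=cv2.cvtColor(c["color"],cv2.COLOR_RGB2HSV)
    L=Ro.from_quat(o["ee_rot"]).inv().apply((W-o["position"]).reshape(-1,3)).reshape(W.shape)
    m=(hsv[...,0]>95)&(hsv[...,0]<130)&(hsv[...,1]>110)&(abs(L[...,0])<.034)&(abs(L[...,1])<.034)&(L[...,2]>-.04)&(L[...,2]<.0)
    P=W[m]; 
    for _ in range(3):
        q=P.mean(0); n=np.linalg.svd(P-q,full_matrices=False)[2][2]; n*=np.sign(n[2]); P=P[abs((P-q)@n)<.0015]
    k=c["color"].shape; M=np.zeros(m.shape,np.uint8); 
    lab=m&(abs((W-q)@n)<.002); Q=W[lab]
    (cx,cy),r=cv2.minEnclosingCircle(Q[:,:2].astype(np.float32))
    # bore: holes of the flange mask, ray cast on the fitted plane
    cs,h=cv2.findContours(lab.astype(np.uint8),cv2.RETR_CCOMP,cv2.CHAIN_APPROX_NONE)
    hole=[x for x,hh in zip(cs,h[0]) if hh[3]>=0 and cv2.contourArea(x)>150]
    b=[cv2.minEnclosingCircle(np.array([W[p[0][1],p[0][0]][:2] for p in x if not np.isnan(W[p[0][1],p[0][0]][0]) and lab[p[0][1],p[0][0]]] or [[0,0]],np.float32)) for x in hole]
    print("flange",cx.__round__(4),cy.__round__(4),r.__round__(4),"z",q[2].round(4),"n",n.round(4),"bore",b,"tcp",o["position"].round(4))
    return c
E
python3 - <<'E'
from h import *
c=spool();save(c,"w3")
print(get_obs()["joint_pos"].round(2),get_obs()["clock"])
# spindle again from scene, side
v,u=np.mgrid[:420,:560]
for n in ["scene","side"]:
    cam=camera(n);W=pts(cam);C=-cam["R"].T@cam["t"]
    s=(np.hypot(W[...,0]-.4765,W[...,1]+.0365)<.014)&(W[...,2]>.045)&(W[...,2]<.072)
    P=W[s]; d=C[:2]-P[:,:2].mean(0); d/=np.linalg.norm(d)
    print(n,len(P),P.mean(0).round(4),"axis",(P[:,:2].mean(0)-d*8*np.pi/4/1000).round(4))
to([.4765,-.0365,.24],yaw=np.pi/2)
E
```

```text
flange 0.4775 -0.0371 0.0319 z 0.2582 n [3.5e-03 4.0e-04 1.0e+00] bore [((0.4763002395629883, -0.037360258400440216), 0.010186237283051014)] tcp [ 0.4766 -0.0381  0.2387]
[-0.55 -0.01  0.54  1.86  0.01  1.29  1.55] 7.325
scene 25 [ 0.4785 -0.0337  0.0583] axis [ 0.4725 -0.0358]
side 47 [ 0.4742 -0.0429  0.0593] axis [ 0.4777 -0.0377]
d [ 0.0003  0.0016 -0.0009]
turn [-0.0001 -0.0004 -0.0005]
```

Request:
move_arm(plan=[{"delta_pos": [0, 0.0014, 0.06], "turn": [0, 0, 0], "fingers": 0.8}, {"delta_pos": [0, 0.0014, 0.12], "turn": [0, 0, 0], "fingers": 0.8}, {"delta_pos": [0, 0.0014, 0.18], "turn": [0, 0, 0], "fingers": 0.8}, {"delta_pos": [0, 0.0014, 0.2], "turn": [0, 0, 0], "fingers": 0.8}, {"delta_pos": [0, 0.0014, 0.22], "turn": [0, 0, 0], "fingers": 0.8}, {"delta_pos": [0, 0.0014, 0.23], "turn": [0, 0, 0], "fingers": 0.8}, {"delta_pos": [0, 0.0014, 0.24], "turn": [0, 0, 0], "fingers": 0.8}, {"delta_pos": [0, 0.0014, 0.24], "turn": [0, 0, 0], "fingers": 0.8}])

```text
clock: 8.43
position: [0.4769, -0.0364, 0.1193]
ee_rot: [-0.001, 1.0, 0.0, -0.0]
ft_force: [-0.4, -0.3, -2.5]
grip_width: 0.697
grasp_force: 44.1
```

```bash
python3 - <<'E'
from h import *
c=spool();save(c,"w4");o=get_obs();print(o["ft_force"].round(1),o["torque"].round(2))
a=c["color"][:,:,::-1]; cv2.imwrite("pics/w4c.png",cv2.resize(a[130:400,180:400],None,fx=2,fy=2))
W=pts(c,o); s=(np.hypot(W[...,0]-.4765,W[...,1]+.0365)<.0085)&(W[...,2]<.12)&(W[...,2]>.06)
P=W[s];print(len(P)); 
if len(P): print(P.min(0),P.max(0),P.mean(0))
E
```

```text
flange 0.4781 -0.0354 0.0322 z 0.1389 n [2.5e-03 1.0e-04 1.0e+00] bore [((0.47684574127197266, -0.035540781915187836), 0.01011540275067091)] tcp [ 0.4769 -0.0364  0.1193]
[ 0.4  0.2 -1.5] [-0.05 -0.03 -0.01]
0
```

View pics/w4c.png

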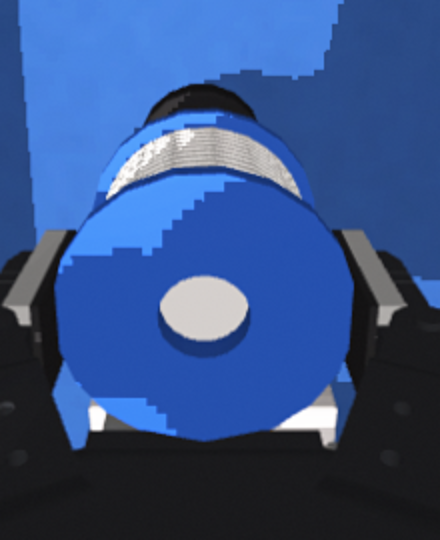

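The flange and bore (at (205,305)) sit squarely over the black seat. The tip has already entered about 6 mm with no force, so I'll lower slowly.

Converted, 0.022 m / 0.5 = 0.044, -0.001 m / 0.5 = -0.002.

Request:
move_arm(plan=[{"delta_pos": [0, -0.002, 0.012], "turn": [0, 0, 0], "fingers": 0.8}, {"delta_pos": [0, -0.002, 0.024], "turn": [0, 0, 0], "fingers": 0.8}, {"delta_pos": [0, -0.002, 0.036], "turn": [0, 0, 0], "fingers": 0.8}, {"delta_pos": [0, -0.002, 0.044], "turn": [0, 0, 0], "fingers": 0.8}, {"delta_pos": [0, -0.002, 0.044], "turn": [0, 0, 0], "fingers": 0.8}])

```text
clock: 9.1
position: [0.4767, -0.0374, 0.0969]
ee_rot: [-0.001, 1.0, -0.0, -0.0]
ft_force: [-0.5, 0.7, -2.4]
grip_width: 0.696
grasp_force: 44.1
```

```bash
python3 -c "
from h import *
spool();o=get_obs();print(o['ft_force'].round(1),o['torque'].round(2))"
```

```text
flange 0.4779 -0.0361 0.0324 z 0.1165 n [2.6e-03 5.0e-04 1.0e+00] bore [((0.47638586163520813, -0.03661198914051056), 0.010124302469193935)] tcp [ 0.4767 -0.0374  0.0969]
[ 0.2 -0.8 -1.3] [0.01 0.03 0.03]
```

Converted, 0.0335 m / 0.5 = 0.067, 0.031 m / 0.5 = 0.062.

Request:
move_arm(plan=[{"delta_pos": [0, 0, 0.014], "turn": [0, 0, 0], "fingers": 0.8}, {"delta_pos": [0, 0, 0.028], "turn": [0, 0, 0], "fingers": 0.8}, {"delta_pos": [0, 0, 0.042], "turn": [0, 0, 0], "fingers": 0.8}, {"delta_pos": [0, 0, 0.054], "turn": [0, 0, 0], "fingers": 0.8}, {"delta_pos": [0, 0, 0.062], "turn": [0, 0, 0], "fingers": 0.8}, {"delta_pos": [0, 0, 0.067], "turn": [0, 0, 0], "fingers": 0.8}, {"delta_pos": [0, 0, 0.067], "turn": [0, 0, 0], "fingers": 0.8}])

```text
clock: 10.02
position: [0.4769, -0.0374, 0.0637]
ee_rot: [-0.001, 1.0, 0.0, -0.0]
ft_force: [-0.2, 0.1, -1.2]
grip_width: 0.697
grasp_force: 44.1
```

```bash
python3 -c "
from h import *
spool();o=get_obs();print(o['ft_force'].round(1),o['torque'].round(2))"
```

```text
flange 0.4778 -0.0364 0.0321 z 0.0833 n [2.5e-03 4.0e-04 1.0e+00] bore [((0.47692179679870605, -0.036240965127944946), 0.009960801340639591)] tcp [ 0.4769 -0.0374  0.0637]
[-0.  -0.4 -1.6] [-0.    0.02 -0.05]
```

Converted, 0.002 m / 0.5 = 0.004, 0.001 m / 0.5 = 0.002.

Request:
move_arm(plan=[{"delta_pos": [0, 0, 0.002], "turn": [0, 0, 0], "fingers": 0.8}, {"delta_pos": [0, 0, 0.004], "turn": [0, 0, 0], "fingers": 0.8}, {"delta_pos": [0, 0, 0.004], "turn": [0, 0, 0], "fingers": 0.8}])

```text
clock: 10.45
position: [0.477, -0.0373, 0.0619]
ee_rot: [-0.001, 1.0, 0.0, 0.0]
ft_force: [-0.1, 0.6, -0.2]
grip_width: 0.698
grasp_force: 44.1
```

Force is starting to shift towards contact, so I'll press on in 1 mm steps.

Converted, 0.001 m / 0.5 = 0.002.

Request:
move_arm(plan=[{"delta_pos": [0, 0, 0.002], "turn": [0, 0, 0], "fingers": 0.8}, {"delta_pos": [0, 0, 0.002], "turn": [0, 0, 0], "fingers": 0.8}])

```text
clock: 10.7
position: [0.4774, -0.0373, 0.0618]
ee_rot: [-0.0, 1.0, 0.0, 0.0]
ft_force: [-6.1, -0.3, 13.9]
grip_width: 0.705
grasp_force: 44.8
```

Converted, 0.001 m / 0.5 = 0.002.

Request:
move_arm(plan=[{"delta_pos": [0, 0, 0.002], "turn": [0, 0, 0], "fingers": 0.8}, {"delta_pos": [0, 0, 0.002], "turn": [0, 0, 0], "fingers": 0.8}])

```text
clock: 10.95
position: [0.4778, -0.0373, 0.0617]
ee_rot: [-0.0, 1.0, 0.001, 0.001]
ft_force: [-11.5, 0.0, 27.9]
grip_width: 0.701
grasp_force: 45.4
```

```bash
python3 -c "
from h import *
spool();o=get_obs();print(o['ft_force'].round(1),o['torque'].round(2))"
```

```text
flange 0.479 -0.0364 0.0324 z 0.0817 n [ 1.400e-02 -1.000e-04  9.999e-01] bore [((0.4777989685535431, -0.03678729385137558), 0.010195923037827015)] tcp [ 0.4778 -0.0373  0.0617]
[-10.4  -0.4  27.5] [ 0.12  2.05 -0.04]
```

The spool is home: its top is at .081 with firm seat contact. I'll relieve the push, then open.

Converted, -0.0017 m / 0.5 = -0.0034.

Request:
move_arm(plan=[{"delta_pos": [0, 0, -0.0034], "turn": [0, 0, 0], "fingers": 0.8}, {"delta_pos": [0, 0, -0.0034], "turn": [0, 0, 0], "fingers": 0.8}, {"delta_pos": [0, 0, -0.0034], "turn": [0, 0, 0], "fingers": 0}, {"delta_pos": [0, 0, -0.0034], "turn": [0, 0, 0], "fingers": 0}, {"delta_pos": [0, 0, -0.0034], "turn": [0, 0, 0], "fingers": 0}, {"delta_pos": [0, 0, -0.0034], "turn": [0, 0, 0], "fingers": 0}])

```text
clock: 11.75
position: [0.4769, -0.0374, 0.0614]
ee_rot: [-0.001, 1.0, 0.0, -0.0]
ft_force: [-0.5, 1.0, 0.0]
grip_width: 0.999
grasp_force: 0.0
```

```bash
python3 -c "
from h import *
spool();o=get_obs();print(o['ft_force'].round(1),o['grasp_force'],o['grip_width'])"
```

```text
flange 0.4777 -0.0366 0.0315 z 0.0815 n [1.1e-03 2.0e-04 1.0e+00] bore [((0.47746890783309937, -0.03659968078136444), 0.010185390710830688)] tcp [ 0.4769 -0.0374  0.0614]
[0.3 0.8 0. ] 0.0 1.0050136723903487
```

The spool is seated with its top at .081, upright and released. Next I'll retreat up and over to the bar.

Converted, -0.33 m / 0.5 = -0.66, -0.31 m / 0.5 = -0.62.

Request:
move_arm(plan=[{"delta_pos": [0, 0, -0.03], "turn": [0, 0, 0], "fingers": 0}, {"delta_pos": [0, 0, -0.08], "turn": [0, 0, 0], "fingers": 0}, {"delta_pos": [0, 0, -0.18], "turn": [0, 0, 0], "fingers": 0}, {"delta_pos": [0, 0, -0.28], "turn": [0, 0, 0], "fingers": 0}, {"delta_pos": [0, 0, -0.4], "turn": [0, 0, 0], "fingers": 0}, {"delta_pos": [0, 0, -0.52], "turn": [0, 0, 0], "fingers": 0}, {"delta_pos": [0, 0, -0.62], "turn": [0, 0, 0], "fingers": 0}, {"delta_pos": [-0.04, 0.1, -0.66], "turn": [0, 0, 0], "fingers": 0}, {"delta_pos": [-0.08, 0.2, -0.66], "turn": [0, 0, 0], "fingers": 0}, {"delta_pos": [-0.12, 0.3, -0.66], "turn": [0, 0, 0], "fingers": 0}, {"delta_pos": [-0.148, 0.36, -0.66], "turn": [0, 0, 0], "fingers": 0}, {"delta_pos": [-0.148, 0.36, -0.66], "turn": [0, 0, 0], "fingers": 0}])

```text
clock: 13.3
position: [0.5506, 0.1452, 0.3914]
ee_rot: [-0.002, 1.0, -0.0, -0.0]
ft_force: [-1.1, -1.1, 0.5]
grip_width: 1.001
grasp_force: 0.0
```

Request:
move_arm(plan=[{"delta_pos": [0, 0, 0], "turn": [0, 0, 0], "fingers": 0}, {"delta_pos": [0, 0, 0], "turn": [0, 0, 0], "fingers": 0}])

```text
clock: 13.55
position: [0.5505, 0.1412, 0.3923]
ee_rot: [0.0, 1.0, 0.0, 0.0]
ft_force: [0.7, -0.4, -0.5]
grip_width: 0.998
grasp_force: 0.0
```

```bash
cat >> h.py <<'E'
def bar():
    o=get_obs();c=camera("wrist");W=pts(c,o);save(c,"bar%d"%int(100*o["clock"]))
    L=Ro.from_quat(o["ee_rot"]).inv().apply((W-o["position"]).reshape(-1,3)).reshape(W.shape)
    m=(W[...,2]>.27)&(W[...,2]<.34)&(L[...,2]>.02)&(W[...,0]>.46)&(W[...,0]<.64)
    P=W[m];print("bar px",len(P),"clock",o["clock"],"tcp",o["position"].round(4))
    for x in np.arange(.5,.61,.02):
        q=P[abs(P[:,0]-x)<.01]
        if len(q)>5: t=q[q[:,2]>q[:,2].max()-.01]; print(x.round(2),"y",t[:,1].min().round(4),t[:,1].max().round(4),"z",q[:,2].max().round(4))
    return c
E
python3 -c "
from h import *
c=bar();to([.551,.2014,.33],[.551,.2014,.273],yaw=np.pi/2)
W=pts(camera('scene'));m=(abs(W[...,2]-.081)<.006)&(np.hypot(W[...,0]-.477,W[...,1]+.036)<.036);P=W[m];print(np.median(P[:,2]),cv2.minEnclosingCircle(P[:,:2].astype(np.float32)))
m=(W[...,2]>.27)&(W[...,2]<.3)&(W[...,0]>.52)&(W[...,0]<.58)&(W[...,1]>.15)&(W[...,1]<.25);P=W[m];print(P.min(0),P.max(0))
"
```

```text
bar px 2712 clock 13.55 tcp [0.5505 0.1412 0.3923]
0.5 y 0.1939 0.2087 z 0.2906
0.52 y 0.1964 0.2087 z 0.2894
0.54 y 0.1964 0.2085 z 0.2894
0.56 y 0.1962 0.2083 z 0.289
0.58 y 0.1961 0.208 z 0.289
0.6 y 0.1948 0.2079 z 0.2891
d [-0.0004  0.06    0.0623]
d [-0.0003  0.0599  0.1193]
turn [ 0.0005  0.0008 -0.0005]
0.0813822194160192 ((0.4749678075313568, -0.035594403743743896), 0.03150326758623123)
[0.52068745 0.19674387 0.27899768] [0.57929724 0.20880633 0.28997216]
```

Converted, 0.119 m / 0.5 = 0.238, 0.061 m / 0.5 = 0.122.

Request:
move_arm(plan=[{"delta_pos": [0, 0.06, 0], "turn": [0, 0, 0], "fingers": 0}, {"delta_pos": [0, 0.122, 0], "turn": [0, 0, 0], "fingers": 0}, {"delta_pos": [0, 0.122, 0.04], "turn": [0, 0, 0], "fingers": 0}, {"delta_pos": [0, 0.122, 0.1], "turn": [0, 0, 0], "fingers": 0}, {"delta_pos": [0, 0.122, 0.16], "turn": [0, 0, 0], "fingers": 0}, {"delta_pos": [0, 0.122, 0.21], "turn": [0, 0, 0], "fingers": 0}, {"delta_pos": [0, 0.122, 0.238], "turn": [0, 0, 0], "fingers": 0}, {"delta_pos": [0, 0.122, 0.238], "turn": [0, 0, 0], "fingers": 0}, {"delta_pos": [0, 0.122, 0.238], "turn": [0, 0, 0], "fingers": 0}])

```text
clock: 14.78
position: [0.5511, 0.2037, 0.2737]
ee_rot: [-0.001, 1.0, 0.0, 0.001]
ft_force: [-0.5, -0.0, -0.6]
grip_width: 1.002
grasp_force: 0.0
```

```bash
python3 -c "
from h import *
bar();o=get_obs();print(o['ft_force'].round(1),o['joint_pos'].round(2))"
```

```text
bar px 0 clock 14.775 tcp [0.5511 0.2037 0.2737]
[ 0.4 -0.5  0.3] [-0.75  0.24  0.39  1.54 -0.09  1.38  1.21]
```

Converted, -0.0015 m / 0.5 = -0.003.

Request:
move_arm(plan=[{"delta_pos": [0, -0.003, 0], "turn": [0, 0, 0], "fingers": 0.3}, {"delta_pos": [0, -0.003, 0], "turn": [0, 0, 0], "fingers": 0.5}, {"delta_pos": [0, -0.003, 0], "turn": [0, 0, 0], "fingers": 0.65}, {"delta_pos": [0, -0.003, 0], "turn": [0, 0, 0], "fingers": 0.75}, {"delta_pos": [0, -0.003, 0], "turn": [0, 0, 0], "fingers": 0.82}, {"delta_pos": [0, -0.003, 0], "turn": [0, 0, 0], "fingers": 0.9}, {"delta_pos": [0, -0.003, 0], "turn": [0, 0, 0], "fingers": 1}, {"delta_pos": [0, -0.003, 0], "turn": [0, 0, 0], "fingers": 1}, {"delta_pos": [0, -0.003, 0], "turn": [0, 0, 0], "fingers": 1}], force=40)

```text
clock: 15.95
position: [0.5507, 0.2017, 0.2726]
ee_rot: [-0.0, 1.0, -0.0, -0.0]
ft_force: [-2.7, -4.8, 3.4]
grip_width: 0.124
grasp_force: 39.4
```

```bash
python3 -c "
from h import *
o=get_obs();print({k:np.round(o[k],3) for k in ['ft_force','torque','grip_width','grasp_force','position']})
c=camera('wrist');save(c,'g1');a=camera('side');save(a,'g1s')
p=np.hstack([cv2.resize(c['color'],(400,300)),cv2.resize(a['color'][60:240,220:460],(400,300))]);cv2.imwrite('pics/g1c.png',p[:,:,::-1])
h=np.array([0,.0725,.09])
for t in [2.1,1.9,1.7,1.5,1.368]:
  print(t,'bar y',(.0725-.23*np.cos(t)+.015*np.sin(t)).round(4),'z',(.09+.23*np.sin(t)+.015*np.cos(t)).round(4))"
```

```text
{'ft_force': array([-2.715, -4.817,  3.391]), 'torque': array([-0.979,  0.425, -0.05 ]), 'grip_width': np.float64(0.124), 'grasp_force': np.float64(39.382), 'position': array([0.551, 0.202, 0.273])}
2.1 bar y 0.2016 z 0.281
1.9 bar y 0.1611 z 0.3028
1.7 bar y 0.117 z 0.3162
1.5 bar y 0.0712 z 0.3205
1.368 bar y 0.0409 z 0.3183
```

View pics/g1c.png

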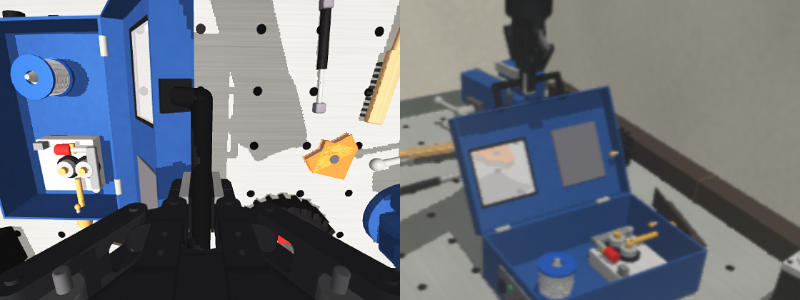

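The wrist view shows the bar held between the pads at (205,190), and the side view shows the lid still leaning back with the blue spool on the spindle. Next, the arc increments.

```bash
python3 -c "
from h import *
B=lambda t:np.array([-.23*np.cos(t)+.015*np.sin(t),.23*np.sin(t)+.015*np.cos(t)])
for t in [2.09,2.07,2.04,2.0,1.96,1.92,1.88,1.84,1.80,1.76,1.73,1.71]: 
  d=B(t)-B(2.1);print(t,d[0].round(4),(-d[1]).round(4))
print()
for t in [1.70,1.68,1.65,1.61,1.57,1.53,1.49,1.46,1.43,1.41,1.39,1.375]: 
  d=B(t)-B(1.71);print(t,d[0].round(4),(-d[1]).round(4))"
```

```text
2.09 -0.0019 -0.0013
2.07 -0.0058 -0.0038
2.04 -0.0117 -0.0074
2.0 -0.0197 -0.0119
1.96 -0.0279 -0.0161
1.92 -0.0363 -0.02
1.88 -0.0448 -0.0236
1.84 -0.0534 -0.0268
1.8 -0.0622 -0.0296
1.76 -0.0711 -0.0321
1.73 -0.0778 -0.0337
1.71 -0.0823 -0.0347

1.7 -0.0023 -0.0005
1.68 -0.0068 -0.0013
1.65 -0.0136 -0.0024
1.61 -0.0228 -0.0035
1.57 -0.032 -0.0043
1.53 -0.0412 -0.0047
1.49 -0.0504 -0.0048
1.46 -0.0573 -0.0046
1.43 -0.0642 -0.0041
1.41 -0.0688 -0.0037
1.39 -0.0734 -0.0033
1.375 -0.0768 -0.0028
```

Converted, -0.0825 m / 0.5 = -0.165, -0.032 m / 0.5 = -0.064.

Request:
move_arm(plan=[{"delta_pos": [0, -0.004, -0.002], "turn": [0, 0, 0], "fingers": 1}, {"delta_pos": [0, -0.012, -0.008], "turn": [0, 0, 0], "fingers": 1}, {"delta_pos": [0, -0.024, -0.015], "turn": [0, 0, 0], "fingers": 1}, {"delta_pos": [0, -0.04, -0.024], "turn": [0, 0, 0], "fingers": 1}, {"delta_pos": [0, -0.056, -0.032], "turn": [0, 0, 0], "fingers": 1}, {"delta_pos": [0, -0.072, -0.04], "turn": [0, 0, 0], "fingers": 1}, {"delta_pos": [0, -0.09, -0.047], "turn": [0, 0, 0], "fingers": 1}, {"delta_pos": [0, -0.106, -0.054], "turn": [0, 0, 0], "fingers": 1}, {"delta_pos": [0, -0.124, -0.059], "turn": [0, 0, 0], "fingers": 1}, {"delta_pos": [0, -0.142, -0.064], "turn": [0, 0, 0], "fingers": 1}, {"delta_pos": [0, -0.156, -0.067], "turn": [0, 0, 0], "fingers": 1}, {"delta_pos": [0, -0.165, -0.069], "turn": [0, 0, 0], "fingers": 1}])

```text
clock: 17.55
position: [0.5506, 0.1194, 0.3079]
ee_rot: [-0.001, 1.0, 0.001, 0.0]
ft_force: [-4.0, 4.7, 5.8]
grip_width: 0.122
grasp_force: 41.6
```

```bash
cat >> h.py <<'E'
def lid():
    "lid angle from inner-face plane, seen by the side and scene cameras"
    for n in ["side","scene"]:
        c=camera(n);W=pts(c);hsv=cv2.cvtColor(c["color"],cv2.COLOR_RGB2HSV)
        m=(W[...,0]>.42)&(W[...,0]<.69)&(W[...,1]>-.02)&(W[...,1]<.21)&(W[...,2]>.12)&(W[...,2]<.245)
        P=W[m]
        if len(P)<200: print(n,"few",len(P)); continue
        best=None; rng=np.random.default_rng(0)
        for _ in range(200):
            a=P[rng.choice(len(P),3,False)]; k=np.cross(a[1]-a[0],a[2]-a[0]); L=np.linalg.norm(k)
            if L<1e-5: continue
            i=abs((P-a[0])@(k/L))<.003
            if best is None or i.sum()>best.sum(): best=i
        Q=P[best];q=Q.mean(0);k=np.linalg.svd(Q-q,full_matrices=False)[2][2]; k*=np.sign(-k[1])
        # in-plane up direction from hinge: angle th with (y,z)=(-cos,sin)
        th=np.arctan2(-k[1],-k[2]); print(n,len(Q),"n",k.round(3),"lid angle",np.round(np.pi/2+np.arctan2(k[2],-k[1]),4),np.round(np.pi/2-np.arctan2(k[2],-k[1]),4),"hinge y at z.09",(q[1]-(.09-q[2])*k[2]/k[1]).round(4))
    o=get_obs();print({k:np.round(o[k],3) for k in ['clock','ft_force','torque','grip_width','grasp_force','position']})
E
python3 -c "
from h import *
lid()"
```

```text
side 3130 n [-0.011 -0.989  0.144] lid angle 1.7154 1.4262 hinge y at z.09 0.0983
scene few 0
{'clock': np.float64(17.65), 'ft_force': array([-4.525,  3.275,  5.978]), 'torque': array([ 1.004,  0.983, -0.129]), 'grip_width': np.float64(0.122), 'grasp_force': np.float64(41.622), 'position': array([0.551, 0.119, 0.308])}
```

The measured lid angle is 1.715, against 1.71 planned. Continuing the arc.

Converted, -0.0768 m / 0.5 = -0.1536, -0.0734 m / 0.5 = -0.1468.

Request:
move_arm(plan=[{"delta_pos": [0, -0.004, -0.001], "turn": [0, 0, 0], "fingers": 1}, {"delta_pos": [0, -0.014, -0.0026], "turn": [0, 0, 0], "fingers": 1}, {"delta_pos": [0, -0.0272, -0.0048], "turn": [0, 0, 0], "fingers": 1}, {"delta_pos": [0, -0.0456, -0.007], "turn": [0, 0, 0], "fingers": 1}, {"delta_pos": [0, -0.064, -0.0086], "turn": [0, 0, 0], "fingers": 1}, {"delta_pos": [0, -0.0824, -0.0094], "turn": [0, 0, 0], "fingers": 1}, {"delta_pos": [0, -0.1008, -0.0096], "turn": [0, 0, 0], "fingers": 1}, {"delta_pos": [0, -0.1146, -0.0092], "turn": [0, 0, 0], "fingers": 1}, {"delta_pos": [0, -0.1284, -0.0082], "turn": [0, 0, 0], "fingers": 1}, {"delta_pos": [0, -0.1376, -0.0074], "turn": [0, 0, 0], "fingers": 1}, {"delta_pos": [0, -0.1468, -0.0066], "turn": [0, 0, 0], "fingers": 1}, {"delta_pos": [0, -0.1536, -0.0056], "turn": [0, 0, 0], "fingers": 1}])

```text
clock: 19.15
position: [0.5507, 0.0422, 0.3097]
ee_rot: [-0.0, 1.0, -0.0, -0.0]
ft_force: [-4.0, 0.8, 3.6]
grip_width: 0.121
grasp_force: 42.3
```

Request:
move_arm(plan=[{"delta_pos": [0, 0, 0], "turn": [0, 0, 0], "fingers": 1}, {"delta_pos": [0, 0, 0], "turn": [0, 0, 0], "fingers": 1}, {"delta_pos": [0, 0, 0], "turn": [0, 0, 0], "fingers": 1}, {"delta_pos": [0, 0, 0], "turn": [0, 0, 0], "fingers": 1}])

```text
clock: 19.65
position: [0.5507, 0.0428, 0.3098]
ee_rot: [-0.001, 1.0, -0.0, -0.0]
ft_force: [-3.9, 0.7, 2.9]
grip_width: 0.124
grasp_force: 42.4
```

```bash
python3 -c "
from h import *
lid();lid()
c=camera('scene');W=pts(c);m=(abs(W[...,2]-.081)<.006)&(np.hypot(W[...,0]-.477,W[...,1]+.036)<.036);P=W[m];print(len(P),np.median(P[:,2]),cv2.minEnclosingCircle(P[:,:2].astype(np.float32)) if len(P) else 0)
s=camera('side');p=np.hstack([c['color'][150:330,180:420],s['color'][60:240,220:460]]);cv2.imwrite('pics/f.png',cv2.resize(p,(800,300))[:,:,::-1])"
```

```text
side 2678 n [-0.012 -0.982 -0.191] lid angle 1.3788 1.7628 hinge y at z.09 0.0993
scene 1201 n [-0.004 -0.981 -0.194] lid angle 1.3752 1.7664 hinge y at z.09 0.1046
{'clock': np.float64(19.75), 'ft_force': array([-5.294, -0.195,  2.528]), 'torque': array([ 0.197,  1.044, -0.05 ]), 'grip_width': np.float64(0.125), 'grasp_force': np.float64(42.358), 'position': array([0.551, 0.043, 0.31 ])}
side 2691 n [-0.01  -0.981 -0.196] lid angle 1.3735 1.7681 hinge y at z.09 0.1
scene 1209 n [-0.004 -0.981 -0.195] lid angle 1.375 1.7666 hinge y at z.09 0.1047
{'clock': np.float64(19.85), 'ft_force': array([-5.99 ,  0.435,  2.742]), 'torque': array([ 0.201,  1.027, -0.117]), 'grip_width': np.float64(0.123), 'grasp_force': np.float64(42.358), 'position': array([0.551, 0.043, 0.31 ])}
288 0.08170632987751944 ((0.47587859630584717, -0.03645999729633331), 0.031621046364307404)
```

View pics/f.png

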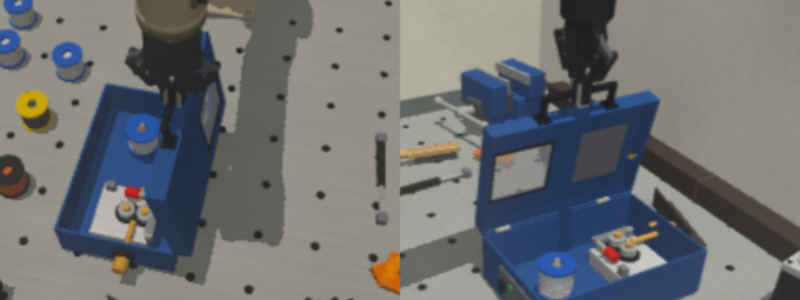

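The lid stands at 1.375 rad (target 1.368 ±0.06), held still with a 42 N grip. The blue spool is on the spindle (left half, (143,130)) and the bystanders are undisturbed, so I'm handing in.

```bash
python3 -c "
from h import *
print(hand_in())"
```

```text
the job is handed in; nothing more can be done
None
```

I handed the job in at about 20 s: the aluminium spool is fully home on the spindle and released, and the gripper is holding the lid still at about 1.375 rad (balance is 1.368) with about 42 N on the bar; I got no verdict back.

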